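# Stand the funnel upside down on the drying mat

## Task

Take the rinsed funnel out of the spoon rest, turn it upside down and stand it on its wide mouth, spout straight up, on the grey drying mat, wholly on the mat. Lower it onto the mat before letting go, and leave the upturned beaker that is already drying there where it is, untouched by the funnel.

Things in the scene. Friction and masses are not known exactly. Their poses are not given: they have to be found in the camera images.
- funnel_mid (a point): Loose funnel, dark hard silicone, 90 g, 115 mm long. Its z axis runs from the wide mouth (84 mm across, at z -57.5 mm) to the spout end (+57.5). This point is on the axis half-way. Cone up to z -11 mm, then a straight tube 27 mm across to the end. Starts with mouth 15 degrees below level, away from the robot; spout free all round from z +18 mm to its end. Upside down: z axis up.
- mat: The drying mat, fixed, grey, flat and ribbed, 200 mm (own x) by 360 mm (own y), 6 mm thick; origin at the centre of its underside, so its top is 6 mm above the bench. Nothing but the beaker stands on it.
- cup_mid (a point): A plain white ceramic beaker without handle standing upturned on the mat, loose: 76 mm across at its rim on the mat, 58 mm at the top, 85 mm tall; this point is at its centre, half-way up. It can stand anywhere along the middle part of the mat, so the free room may be on either side.
- spoon_rest: White ceramic spoon rest under the funnel, fixed: dish 150 mm (own x) by 100 mm (y), 14 mm high, with a notched upright 30 mm wide (y), 56 mm high, 11 mm to +x of its centre, which carries the spout near the cone. Origin: centre of its underside; the funnel's mouth faces its +x.
Not all that is in view belongs to the job. Of the things shaped like the part that bears funnel_mid, the black one is meant. Leave any pink look-alike of the part that bears cup_mid alone.

How it is judged:
At the end, for the whole second after the job is handed in: The funnel stands at rest, mouth down on the mat, its spout within 10 degrees of straight up, its rim on the mat (at most 12 mm over the edge), not against the beaker, which is within 15 mm of where it stood (angle between funnel_mid's own z axis and vertical below 0.17 rad and z of funnel_mid in the frame of mat between 0.053 and 0.075 m and x of funnel_mid in the frame of mat between -0.07 and 0.07 m and y of funnel_mid in the frame of mat between -0.15 and 0.15 m and horizontal distance between funnel_mid and cup_mid above 0.078 m and distance of cup_mid from where it was at the start of the episode below 0.015 m and linear speed of funnel below 0.02 m/s); the robot touches nothing.
It fails at once if the beaker is pushed more than 15 mm or tipped (distance of cup_mid from where it was at the start of the episode above 0.015 m or angle between cup_mid's own z axis and vertical above 0.3 rad).
It fails at once if the funnel knocks against the beaker (contact force between funnel and cup above 1 N).
It fails at once if the funnel is let go more than 40 mm above the mat (contact force between the fingers and funnel below 0.02 N and height (world z) of funnel_mid above 0.1035 m).
It also fails if it takes over 35 s, if anything falls off the work surface, if the arm or the gripper's body presses on something with over 40 N, if the wrist force passes 120 N, or if a joint passes its speed limit or range.

## Robot

A 6-joint arm with a two-finger parallel gripper is mounted at the origin on the work surface. World frame = base frame: x ahead of the robot, y to its left, z up, the work surface at z = 0. Lengths are in m, angles in rad, forces in N, time in s.
With the tool pointing down it reaches from about 0.375 to 0.925 m from the base axis. Payload 5.7 kg.
Tool frame: the origin (TCP) lies where the fingers leave the gripper's body, on its centre line; the fingertips stand 73 mm ahead of it and the grasp point (between the pads) lies 54 mm ahead of it (manip.tcp_to_tips is the z of the fingertips in the tool frame, in m); z points along the fingers, y is the direction in which the jaws open and shut (so a half turn about z gives the same grasp; the last joint's range is limited). The gripper opens to 85 mm and grips with 20 to 120 N. Pads are 22 mm wide; open, the fingers measure 114 mm over their backs; the gripper's body (76 mm by 85 mm) begins 54 mm behind the grasp point. The pads swing forward as they close: fully open they stand 13 mm farther back than shut.
Start: joints at [-1.249, 0.359, 1.51, -0, 1.272, -0.115], TCP at [0.254, -0.544, 0.304] pointing down, gripper open.
Joint ranges: [-2.97, 2.97], [-1.01, 2.36], [0.21, 2.38], [-0.96, 4.11], [0.2, 2.71], [-2.98, 2.98]. Speed limits (rad/s): [2.39, 2.39, 3.14, 3.14, 3.14, 3.14].

## Interface

Orientations are given as a rotation vector (axis times angle).
In Python, from workcell import manip gives the robot as it stands.
- The arm moves only by the tool move_arm, never from a script. Its argument "moves" is a list of rows, each a list of 7 numbers: the turn, a rotation vector about the tool's x, y, z in degrees, then the shift along the tool's x, y, z in m, then the finger opening in m, from 0 to 0.0854. A call has 1 to 10 rows; each row is the pose to reach, as a shift and turn from the pose commanded when the call began, along the tool's axes at that moment; what a row does not reach only later rows make up. A row lasts 1/10 s, in which the tool goes at most 50 mm and 8.59 degrees, less where a joint would pass 70% of its speed; a pose out of reach is approached as far as the arm can. A call with a gripper value outside its range is refused whole. The fingers move at their own pace and stop on an object; "force" is the grip in N (left out, the last holds). Time passes only in rows, so rows that repeat a pose let the fingers close. It gives the time, the measured TCP pose, the force and the opening at its end, in the units of the state.
- manip.get_obs(): the state, without advancing time (a new reading comes with each control period).
- manip.capture(name): name is "scene" or "top" or "wrist"; returns a dict with "image" (420x560x3 uint8, blue, green, red), "camera_matrix" (3x3 intrinsics, pixels), "R" (3x3) and "t" (3): a world point X has camera coordinates R X + t. Camera axes: x right, y down, z forward; pixel columns grow to the right and rows downward; lengths in m; the calibration is good to about 2 mm. A picture is of the moment at which its call begins. There is no depth.
- manip.close_job(): hands the job in, once; it reports no verdict.
The state is a dict: "time_s": time; "joint_positions": joint angles; "qd": joint speeds; "tau": joint torques, N m; "eef_pos": TCP position; "orientation": TCP orientation; "contact_force": force on the tool from outside, world axes, zero at the start; "ft_torque": the same for the moment, N m; "finger_gap": finger opening in m.
Only numpy, scipy, OpenCV 4.12 (cv2) and the standard library are available. Lean on these libraries where they do the work, as an engineer would, in place of code of your own. Each camera call takes 0.05 s, during which the arm holds its last target.

## Working session

There is one attempt and no reset: what is moved stays moved. The work goes in short steps, Python scripts to look and compute and a tool call to move; the robot and the scene stay as the last step left them, time stands still between calls to the robot, and variables do not carry over. Pictures are saved under pics/ and viewed, and the job is handed in when it is done.

Besides the shell and the picture viewer there is one more tool, called after "Emit:" by a JSON object that holds its "fn" and its "kwargs". move_arm: Moves the arm, as the interface text tells. Its arguments: {"type":"object","properties":{"moves":{"type":"array","items":{"type":"array","items":{"type":"number"}}},"force":{"type":"number"}},"required":["moves"]}

```bash
mkdir -p pics; ls
python3 - <<'E'
from workcell import manip
import cv2,pickle
o=manip.get_obs();print({k:o[k] for k in('time_s','eef_pos','orientation','finger_gap')}, manip.tcp_to_tips)
d={}
for n in("scene","top","wrist"):
    c=manip.capture(n);d[n]=c;cv2.imwrite(f"pics/{n}0.png",c["image"])
    print(n,c["camera_matrix"],c["R"],c["t"])
pickle.dump(d,open("cap0.pkl","wb"))
E
```

```text
pics
{'time_s': 0.0, 'eef_pos': array([ 0.25363474, -0.54314869,  0.30302712]), 'orientation': array([-3.06515925e+00, -6.80271870e-01,  2.94572036e-04]), 'finger_gap': 0.08539774613752814} 0.0726
scene [[403.46210337   0.         277.04148542]
 [  0.         403.46210337 213.36635751]
 [  0.           0.           1.        ]] [[ 0.1428236   0.98973328 -0.00542776]
 [ 0.8254576  -0.12213999 -0.55109126]
 [-0.5460963   0.07422845 -0.83442733]] [-0.10841417 -0.29576148  1.18675963]
top [[458.56630062   0.         278.54769832]
 [  0.         458.56630062 211.25800756]
 [  0.           0.           1.        ]] [[ 0.02631378 -0.9994612  -0.01961889]
 [-0.99854236 -0.02535429 -0.04764775]
 [ 0.04712466  0.02084409 -0.99867151]] [0.04063357 0.43689544 0.95516576]
wrist [[366.65938292   0.         280.10538192]
 [  0.         366.65938292 205.3678393 ]
 [  0.           0.           1.        ]] [[ 0.42379344 -0.90575627 -0.00216903]
 [-0.86229451 -0.40418877  0.30508951]
 [-0.27721343 -0.12742459 -0.95232121]] [-0.59928781 -0.0409982   0.38073168]
```

View pics/scene0.png

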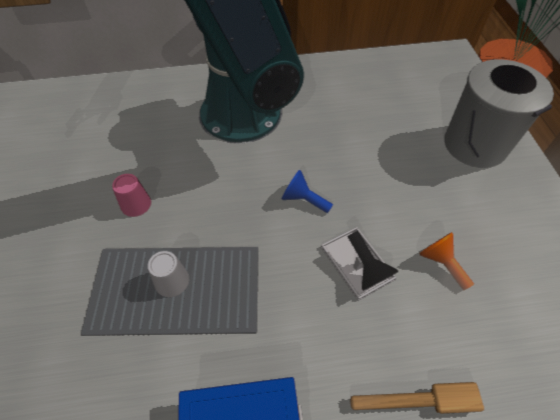

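View pics/top0.png

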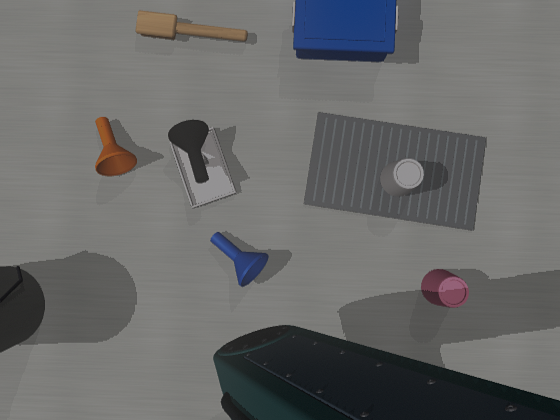

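View pics/wrist0.png

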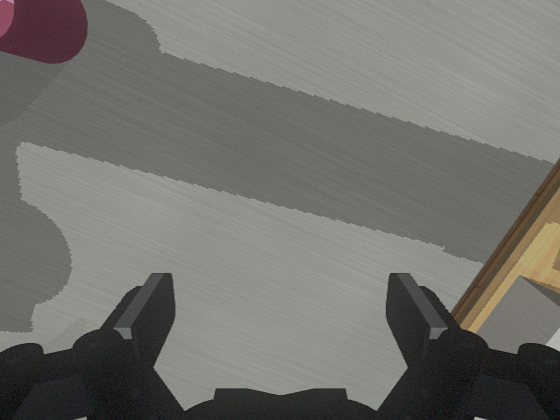

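```bash
cat > h.py <<'E'
import numpy as np,cv2,pickle
def ray(c,u,v):
    K,R,t=c["camera_matrix"],c["R"],c["t"]
    d=R.T@np.linalg.solve(K,[u,v,1.]); return -R.T@t,d/np.linalg.norm(d)
def plane(c,u,v,z):
    o,d=ray(c,u,v); return o+d*(z-o[2])/d[2]
def proj(c,X):
    p=c["camera_matrix"]@(c["R"]@np.asarray(X,float)+c["t"]); return p[:2]/p[2]
def tri(c1,p1,c2,p2):
    o1,d1=ray(c1,*p1);o2,d2=ray(c2,*p2)
    s=np.linalg.lstsq(np.stack([d1,-d2],1),o2-o1,rcond=None)[0]
    a,b=o1+s[0]*d1,o2+s[1]*d2
    return (a+b)/2,np.linalg.norm(a-b)
E
python3 - <<'E'
from h import *
d=pickle.load(open("cap0.pkl","rb"));T=d["top"];S=d["scene"]
for n,(x0,y0,x1,y1) in dict(top=(150,100,250,220),scene=(310,215,410,305)).items():
    im=d[n]["image"][y0:y1,x0:x1]
    cv2.imwrite(f"pics/{n}_f.png",cv2.resize(im,None,fx=6,fy=6,interpolation=cv2.INTER_CUBIC))
for n in("top","scene"):
    im=d[n]["image"]; g=im.max(2).astype(int); sat=im.max(2).astype(int)-im.min(2)
    print(n)
    m=((g>45)&(g<100)&(sat<15)).astype(np.uint8)
    m=cv2.morphologyEx(m,cv2.MORPH_OPEN,np.ones((3,3)))
    for c in cv2.findContours(m,0,2)[0]:
        if cv2.contourArea(c)>3000: print(cv2.contourArea(c),cv2.boundingRect(c),cv2.approxPolyDP(c,8,True)[:,0].tolist())
mc=[plane(T,*p,.006) for p in((318,113),(486,137),(474,229),(304,204))]
print(np.round(mc,4))
ms=[plane(S,*p,.006) for p in((259,248),(257,331),(84,333),(103,248))]
print(np.round(ms,4))
print("cup top",plane(T,408,173,.091),plane(S,163,260,.091))
E
```

```text
top
11877.5 (339, 269, 221, 99) [[559, 270], [490, 280], [449, 269], [469, 288], [461, 306], [431, 304], [421, 290], [341, 307], [346, 340], [444, 367], [443, 342], [559, 325]]
7737.5 (19, 251, 118, 94) [[132, 278], [87, 251], [20, 264], [45, 309], [19, 344], [116, 334], [134, 310]]
15879.0 (304, 112, 183, 118) [[318, 112], [305, 204], [474, 228], [486, 138]]
scene
13096.5 (81, 247, 177, 89) [[257, 247], [167, 248], [188, 274], [180, 293], [146, 268], [162, 248], [103, 249], [81, 335], [255, 333]]
4343.5 (0, 172, 126, 67) [[120, 172], [0, 201], [0, 238], [90, 214], [124, 218], [111, 189]]
7059.0 (109, 99, 110, 101) [[204, 100], [119, 113], [109, 141], [133, 151], [138, 165], [125, 172], [151, 199], [217, 177], [195, 140], [218, 139], [201, 123]]
7829.5 (378, 76, 158, 110) [[535, 117], [486, 102], [467, 76], [452, 128], [390, 136], [379, 160], [399, 180], [434, 185], [499, 163]]
14145.0 (0, 0, 228, 83) [[0, 8], [0, 82], [195, 63], [227, 76], [208, 63], [184, 0]]
[[ 0.648  -0.0267  0.006 ]
 [ 0.6042 -0.3825  0.006 ]
 [ 0.4091 -0.3585  0.006 ]
 [ 0.4527 -0.0014  0.006 ]]
[[ 0.4593  0.0012  0.006 ]
 [ 0.6499 -0.0256  0.006 ]
 [ 0.6029 -0.3761  0.006 ]
 [ 0.4067 -0.3559  0.006 ]]
cup top [ 0.51208849 -0.19742018  0.091     ] [ 0.50477775 -0.19714052  0.091     ]
```

```bash
python3 -c "
from workcell import manip
print([a for a in dir(manip) if a[0]!='_'])"
```

```text
['PlanningError', 'capture', 'close_job', 'get_obs', 'tcp_to_tips']
```

View pics/top_f.png

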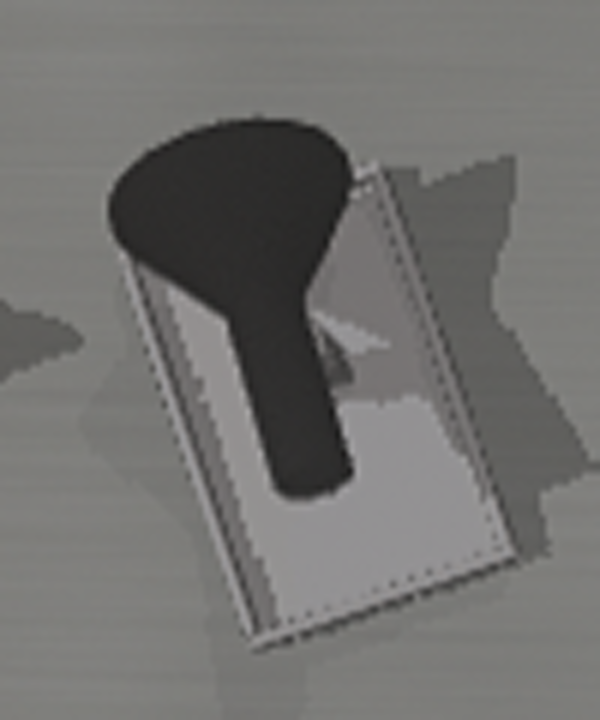

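View pics/scene_f.png

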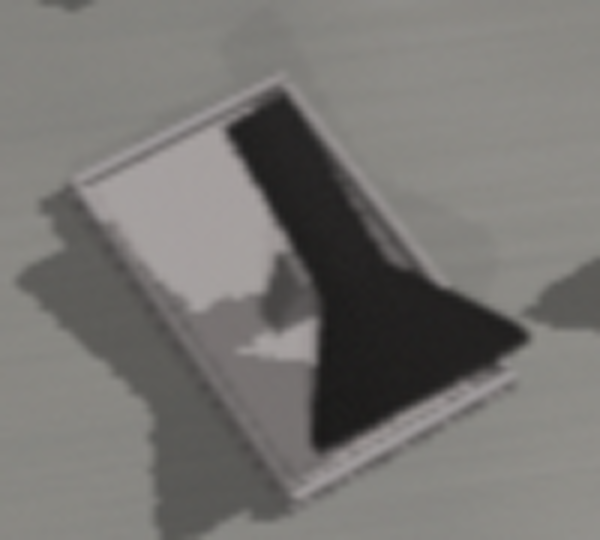

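```bash
cat > m.py <<'E'
from h import *
d=pickle.load(open("cap0.pkl","rb"));T=d["top"];S=d["scene"]
tc=lambda p:(p[0]/6+150-.4,p[1]/6+100-.4); sc=lambda p:(p[0]/6+310-.4,p[1]/6+215-.4)
# dish rim
r=[plane(T,*tc(p),.014) for p in((252,640),(518,553),(378,170))]
r2=[plane(S,*sc(p),.014) for p in((75,180),(283,78),(295,495))]
print("rim top",np.round(r,4),np.linalg.norm(r[0]-r[1]),np.linalg.norm(r[1]-r[2]))
print("rim scene",np.round(r2,4),np.linalg.norm(r2[0]-r2[1]),np.linalg.norm(r2[0]-r2[2]))
for q,(a,b,c) in(("T",(r[0],r[1],r[2])),("S",(r2[1],r2[0],r2[2]))):
    x=(c-b); x/=np.linalg.norm(x); print(q,"yaw",np.degrees(np.arctan2(x[1],x[0])),"centre",(a+c)/2)
E1,g=tri(T,tc((313,477)),S,sc((256.5,109)));print("spout end",E1,g)
J,g=tri(T,tc((267,311)),S,sc((352,275)));print("junction",J,g)
# axis by planes
def pl(c,a,b):
    o,d1=ray(c,*a);_,d2=ray(c,*b);n=np.cross(d1,d2);return n/np.linalg.norm(n)
ax=np.cross(pl(T,tc((267,311)),tc((313,477))),pl(S,sc((352,275)),sc((256.5,109))));ax/=np.linalg.norm(ax)
if ax[0]>0: ax=-ax
print("axis",ax,"elev",np.degrees(np.arcsin(ax[2])),"az mouth",np.degrees(np.arctan2(-ax[1],-ax[0])))
E
python3 m.py
```

```text
rim top [[0.4414 0.2354 0.014 ]
 [0.4744 0.1427 0.014 ]
 [0.6091 0.1966 0.014 ]] 0.09837949067187647 0.14508484546414846
rim scene [[0.476  0.1454 0.014 ]
 [0.4431 0.2355 0.014 ]
 [0.6118 0.1964 0.014 ]] 0.09586689399341268 0.145081846586672
T yaw 21.77798533751593 centre [0.52526968 0.21599818 0.014     ]
S yaw 20.588363375294186 centre [0.52746331 0.21594068 0.014     ]
spout end [0.49191861 0.2028954  0.07962593] 0.000872051924041773
junction [0.55054145 0.22551676 0.05683972] 0.0006027611014322724
axis [-0.90648583 -0.32588145  0.26848596] elev 15.574192757967124 az mouth 19.773499645198005
```

```bash
cat > g.py <<'E'
from h import *
from scipy.spatial.transform import Rotation as Ro
from workcell import manip
def toolR(az,pitch,sgn=-1):
    """az deg of outward dir, pitch deg outward from straight down; tool y = sgn * left"""
    a,p=np.radians([az,pitch]);u=np.array([np.cos(a),np.sin(a),0]);l=np.array([-np.sin(a),np.cos(a),0])
    z=np.sin(p)*u-np.cos(p)*np.array([0,0,1]);y=sgn*l;x=np.cross(y,z)
    return np.stack([x,y,z],1)
def rel(R1,p1,o=None):
    o=o or manip.get_obs();R0=Ro.from_rotvec(o["orientation"]).as_matrix()
    w=Ro.from_matrix(R0.T@R1).as_rotvec(degrees=True);s=R0.T@(np.asarray(p1)-o["eef_pos"])
    print("turn",np.round(w,1),"shift",np.round(s,4),"|w|",round(np.linalg.norm(w),1),"|s|",round(np.linalg.norm(s),3))
def st():
    o=manip.get_obs()
    print(round(o["time_s"],2),"q",np.round(o["joint_positions"],3).tolist(),"p",np.round(o["eef_pos"],4),"F",np.round(o["contact_force"],1),"gap",round(o["finger_gap"],4))
    return o
E
python3 - <<'E'
from g import *
st()
rel(toolR(20.5,0),(.5,-.2,.30)); rel(toolR(20.5,0),(.46,.17,.30))
E
```

```text
0.15 q [-1.249, 0.359, 1.511, 0.0, 1.273, -0.115] p [ 0.2537 -0.5433  0.3032] F [ 0.2  0.2 -0.5] gap 0.0854
turn [-0.1 -0.   4.5] shift [ 0.3684 -0.2068  0.0036] |w| 4.5 |s| 0.423
turn [-0.1 -0.   4.5] shift [ 0.4887 -0.559   0.0042] |w| 4.5 |s| 0.743
```

Emit:
{"fn": "move_arm", "kwargs": {"moves": [[0,0,4.5,0.37,-0.207,0,0.085],[0,0,4.5,0.37,-0.207,0,0.085],[0,0,4.5,0.37,-0.207,0,0.085],[0,0,4.5,0.37,-0.207,0,0.085],[0,0,4.5,0.37,-0.207,0,0.085],[0,0,4.5,0.37,-0.207,0,0.085],[0,0,4.5,0.37,-0.207,0,0.085],[0,0,4.5,0.37,-0.207,0,0.085],[0,0,4.5,0.489,-0.559,0,0.085],[0,0,4.5,0.489,-0.559,0,0.085]]}}

```text
time_s: 1.15
eef_pos: [0.481, -0.1174, 0.3036]
orientation: [-3.091, -0.56, -0.0]
contact_force: [0.2, -0.1, 0.4]
finger_gap: 0.0846
```

Run:
```python
from g import *
st()
rel(toolR(20.5,0),(.46,.17,.30)); rel(toolR(20.5,35),(.42,.17,.30))
```

```text
1.15 q [-0.379, 0.208, 1.731, 0.0, 1.203, 0.833] p [ 0.481  -0.1174  0.3036] F [ 0.2 -0.1  0.4] gap 0.0846
turn [-0. -0.  0.] shift [ 0.0811 -0.2765  0.0037] |w| 0.0 |s| 0.288
turn [-0. 35.  0.] shift [ 0.0437 -0.2905  0.0037] |w| 35.0 |s| 0.294
```

Emit:
{"fn": "move_arm", "kwargs": {"moves": [[0,0,0,0.044,-0.29,0,0.085],[0,0,0,0.044,-0.29,0,0.085],[0,0,0,0.044,-0.29,0,0.085],[0,8,0,0.044,-0.29,0,0.085],[0,16,0,0.044,-0.29,0,0.085],[0,24,0,0.044,-0.29,0,0.085],[0,30,0,0.044,-0.29,0,0.085],[0,35,0,0.044,-0.29,0,0.085],[0,35,0,0.044,-0.29,0,0.085],[0,35,0,0.044,-0.29,0,0.085]]}}

```text
time_s: 2.15
eef_pos: [0.4198, 0.1676, 0.3038]
orientation: [-2.853, -0.516, -0.896]
contact_force: [0.2, -0.1, -0.6]
finger_gap: 0.0852
```

Run:
```python
from g import *
o=st()
# fit planar kinematics: r = r0+L1 s(q2)+L2 s(q2+q3+e)+d s(q2+q3+q5), z=h+...
D=[((-1.249,.359,1.511,1.273),(.2537,-.5433,.3032)),((-.379,.208,1.731,1.203),(.481,-.1174,.3036)),((lambda q:(q[0],q[1],q[2],q[4]))(o["joint_positions"]),o["eef_pos"])]
for q,p in D: print(q,np.hypot(p[0],p[1]),p[2],"az-j1",np.arctan2(p[1],p[0])-q[0])
```

```text
2.15 q [0.145, -0.057, 2.191, 0.298, 0.426, 1.122] p [0.4198 0.1676 0.3038] F [ 0.2 -0.1 -0.6] gap 0.0852
(-1.249, 0.359, 1.511, 1.273) 0.5996153600434199 0.3032 az-j1 0.11507263687070357
(-0.379, 0.208, 1.731, 1.203) 0.49511994506381984 0.3036 az-j1 0.1396056816841024
(np.float64(0.1447020728557386), np.float64(-0.05653952827144951), np.float64(2.191353256032806), np.float64(0.4257030726264797)) 0.45203080538926604 0.3037877178987405 az-j1 0.23518063067221273
```

```bash
cat > kin.py <<'E'
import numpy as np
from scipy.spatial.transform import Rotation as Ro
from scipy.optimize import least_squares
rz=lambda a:Ro.from_euler('z',a).as_matrix(); ry=lambda a:Ro.from_euler('y',a).as_matrix()
def fk(q,P):
    r0,c,h,L1,ex,L2,d,c2=P
    A=rz(q[0]);B=A@ry(q[1]);C=B@ry(q[2]);D=C@rz(q[3]);E=D@ry(q[4])
    p=A@[r0,c,h]+B@[0,0,L1]+C@[ex,0,L2]+D@[0,c2,0]+E@[0,0,d]
    return p,E@rz(q[5])
data=[([-1.249,.359,1.511,0,1.273,-.115],(.2537,-.5433,.3032),None),([-.379,.208,1.731,0,1.203,.833],(.481,-.1174,.3036),None)]
E
python3 - <<'E'
from g import *; from kin import *
o=st();q=o["joint_positions"]
_,R=fk(q,[0]*8);print(np.round(R.T@Ro.from_rotvec(o["orientation"]).as_matrix(),3))
q=data[0][0];_,R=fk(q,[0]*8);print(np.round(R.T@Ro.from_rotvec([-3.06515925,-.680271870,.0003]).as_matrix(),3))
E
```

```text
2.15 q [0.145, -0.057, 2.191, 0.298, 0.426, 1.122] p [0.4198 0.1676 0.3038] F [ 0.2 -0.1 -0.6] gap 0.0852
[[-0. -1.  0.]
 [ 1.  0.  0.]
 [-0.  0.  1.]]
[[-0. -1.  0.]
 [ 1. -0.  0.]
 [-0.  0.  1.]]
```

Emit:
{"fn": "move_arm", "kwargs": {"moves": [[0,0,0,0,0,0.03,0.085],[0,-5,0,0,0,0.05,0.085],[0,-5,0,0,0,0.05,0.085],[0,-5,0,0,0,0.05,0.085]]}}

```text
time_s: 2.55
eef_pos: [0.4482, 0.1779, 0.2634]
orientation: [-2.901, -0.526, -0.778]
contact_force: [-1.2, -0.9, 0.9]
finger_gap: 0.0852
```

Run:
```python
from g import *; from kin import *
o=st()
data+=[([0.1447020728557386,-0.05653952827144951,2.191353256032806,.298,0.4257030726264797,1.122],(.4198,.1676,.3038),0),(list(o["joint_positions"]),o["eef_pos"],0)]
f=lambda P:np.concatenate([fk(q,P)[0]-p for q,p,_ in data]+[1e-4*(P-np.array([0,.069,.3,.4,0,.4,.2,0]))])
s=least_squares(f,[0,.069,.3,.4,0,.4,.2,0]);print(np.round(s.x,4),np.abs(s.fun[:12]).max()); np.save("P.npy",s.x)
```

```text
2.55 q [0.178, 0.08, 2.144, 0.228, 0.41, 1.204] p [0.4482 0.1779 0.2634] F [-1.2 -0.9  0.9] gap 0.0852
[ 7.000e-04  6.930e-02  2.664e-01  6.115e-01  1.126e-01  4.330e-01
  3.003e-01 -4.000e-04] 0.00014352474368106716
```

```bash
cat >> kin.py <<'E'
lo=np.array([-2.97,-1.01,.21,-.96,.2,-2.98])+.02;hi=np.array([2.97,2.36,2.38,4.11,2.71,2.98])-.02
Fix=rz(np.pi/2)
def ik(R,p,P,seeds=None,n=25,rng=np.random.default_rng(0)):
    out=[]
    S=list(seeds or [])+[rng.uniform(lo,hi) for _ in range(n)]
    for s in S:
        def f(q):
            pp,RR=fk(q,P); return np.concatenate([(pp-p)*5,Ro.from_matrix((RR@Fix).T@R).as_rotvec()])
        r=least_squares(f,np.clip(s,lo,hi),bounds=(lo-1e-6,hi+1e-6))
        if np.abs(r.fun).max()<2e-3 and not any(np.abs(r.x-q).max()<.05 for q in out): out.append(r.x)
    return out
E
python3 - <<'E'
from g import *; from kin import *
P=np.load("P.npy")
grip=np.array([.5096,.209,.0744])
for ph in(30,40,45,50,60,70,75):
    R=toolR(20.5,ph)
    for back in(0,.08):
        for q in ik(R,grip-(.054+back)*R[:,2],P,n=12): print("grasp",ph,back,np.round(q,2))
pl=np.array([.54,-.07,.0635+.038+.02])
for ph in(30,45,60,75):
    for az in range(-180,180,30):
        R=toolR(az,ph-75)
        q=ik(R,pl-.054*R[:,2],P,n=6)
        if q: print("place",ph,az,[np.round(x,2).tolist() for x in q])
E
```

```text
grasp 40 0 [ 0.19  0.53  2.34  2.89  0.44 -1.47]
place 30 -150 [[-0.73, 0.47, 2.21, 1.4, 0.75, 2.24]]
place 30 -120 [[-0.74, 0.56, 1.93, 0.9, 1.08, 2.31]]
place 30 -90 [[-0.65, 0.67, 1.64, 0.61, 1.41, 2.21]]
place 30 -60 [[-0.5, 0.77, 1.4, 0.38, 1.68, 2.02]]
place 30 -30 [[-0.34, 0.83, 1.24, 0.13, 1.85, 1.74]]
place 30 0 [[-0.18, 0.85, 1.2, -0.13, 1.87, 1.41]]
place 30 30 [[-0.02, 0.8, 1.3, -0.38, 1.73, 1.11]]
place 30 60 [[0.12, 0.72, 1.51, -0.61, 1.47, 0.88]]
place 30 90 [[0.2, 0.61, 1.78, -0.87, 1.13, 0.75]]
place 30 150 [[-0.04, 0.45, 2.32, 3.92, 0.48, 1.2]]
place 45 -180 [[-0.38, 0.33, 2.18, 0.94, 0.23, -2.83]]
place 45 -150 [[-0.56, 0.38, 2.08, 0.88, 0.61, 2.92]]
place 45 -120 [[-0.6, 0.46, 1.9, 0.66, 0.94, 2.63]]
place 45 -90 [[-0.55, 0.55, 1.69, 0.47, 1.23, 2.36]]
place 45 -60 [[-0.44, 0.63, 1.52, 0.29, 1.44, 2.07]]
place 45 -30 [[-0.32, 0.68, 1.4, 0.1, 1.57, 1.75]]
place 45 0 [[-0.19, 0.7, 1.38, -0.1, 1.58, 1.4]]
place 45 30 [[-0.07, 0.66, 1.45, -0.29, 1.48, 1.07]]
place 45 60 [[0.02, 0.6, 1.6, -0.46, 1.27, 0.76]]
place 45 90 [[0.07, 0.51, 1.79, -0.64, 0.99, 0.47]]
place 45 
[... 515 characters left out ...]
, 0.56]]
place 60 90 [[-0.09, 0.44, 1.79, -0.33, 0.91, 0.12]]
place 60 120 [[-0.12, 0.39, 1.89, -0.32, 0.73, -0.42]]
place 60 150 [[-0.2, 0.36, 1.96, -0.15, 0.58, -1.14]]
place 75 -180 [[-0.26, 0.43, 1.77, -0.0, 0.94, -1.83]]
place 75 -150 [[-0.26, 0.43, 1.77, 0.0, 0.94, -2.35]]
place 75 -120 [[-0.26, 0.43, 1.77, -0.0, 0.94, -2.87]]
place 75 -90 [[-0.26, 0.43, 1.77, 0.0, 0.94, 2.89]]
place 75 0 [[-0.26, 0.43, 1.77, -0.0, 0.94, 1.32]]
place 75 30 [[-0.26, 0.43, 1.77, -0.0, 0.94, 0.79]]
place 75 60 [[-0.26, 0.43, 1.77, -0.0, 0.94, 0.27]]
place 75 90 [[-0.26, 0.43, 1.77, 0.0, 0.94, -0.26]]
place 75 120 [[-0.26, 0.43, 1.77, -0.0, 0.94, -0.78]]
place 75 150 [[-0.26, 0.43, 1.77, -0.0, 0.94, -1.3]]
```

Run:
```python
from g import *; from kin import *
P=np.load("P.npy")
ax=np.array([-np.cos(np.radians(15.2))*np.cos(np.radians(20.3)),-np.cos(np.radians(15.2))*np.sin(np.radians(20.3)),np.sin(np.radians(15.2))])
end=np.array([.4919,.2029,.0796]);grip=end-.0145*ax;print(grip)
cur=[[.178,.08,2.144,.228,.41,1.204],[.2,.4,1.9,0,.8,1.5]]
for ph in(0,10,15,20,25,30):
    R=toolR(20.5,ph)
    for back in(0,.06,.1):
        for q in ik(R,grip-(.054+back)*R[:,2],P,seeds=cur,n=4): print("grasp",ph,back,np.round(q,2))
for ph in(10,15,20,25):
  for x,y in((.53,-.06),(.56,-.07)):
    for z in(0,.15):
        R=toolR(-7,ph-75);pl=np.array([x,y,.0635+.043+.003+z])
        for q in ik(R,pl-.054*R[:,2],P,seeds=[[-.18,.85,1.2,-.13,1.87,1.41]],n=4): print("place",ph,x,z,np.round(q,2))
```

```text
[0.50502364 0.20775458 0.07579826]
grasp 0 0 [0.26 0.5  1.8  0.   0.84 1.48]
grasp 0 0.06 [ 0.26  0.41  1.75 -0.    0.98  1.48]
grasp 0 0.1 [ 0.26  0.36  1.71 -0.    1.07  1.48]
grasp 10 0 [0.25 0.45 1.94 0.03 0.58 1.44]
grasp 10 0.06 [0.25 0.34 1.91 0.03 0.72 1.44]
grasp 10 0.1 [0.25 0.27 1.89 0.03 0.81 1.44]
grasp 15 0 [0.24 0.43 2.01 0.07 0.44 1.4 ]
grasp 15 0.06 [0.24 0.31 1.99 0.06 0.58 1.41]
grasp 15 0.1 [0.24 0.23 1.97 0.05 0.68 1.42]
grasp 20 0 [0.24 0.42 2.08 0.14 0.29 1.32]
grasp 20 0.06 [0.23 0.29 2.07 0.1  0.43 1.36]
grasp 20 0.1 [0.23 0.2  2.06 0.09 0.53 1.37]
grasp 25 0.06 [0.22 0.28 2.16 0.21 0.28 1.24]
grasp 25 0.1 [0.21 0.18 2.15 0.17 0.38 1.29]
grasp 30 0.1 [0.2  0.18 2.24 0.38 0.22 1.06]
place 10 0.53 0 [-0.2   1.05  1.04 -0.08  2.19  1.49]
place 10 0.53 0.15 [-0.2   0.89  1.   -0.1   2.38  1.47]
place 10 0.56 0 [-0.2   1.09  0.93 -0.09  2.25  1.48]
place 10 0.56 0.15 [-0.2   0.94  0.89 -0.11  2.44  1.45]
place 15 0.53 0 [-0.2   1.    1.08 -0.08  2.1   1.49]
place 15 0.53 0.15 [-0.2   0.84  1.03 -0.09  2.31  1.47]
place 15 0.56 0 [-0.2   1.04  0.98 -0.08  2.16  1.48]
place 15 0.56 0.15 [-0.2   0.89  0.93 -0.1   2.37  1.46]
place 20 0.53 0 [-0.2   0.95  1.13 -0.07  2.02  1.5 ]
place 20 0.53 0.15 [-0.2   0.8   1.06 -0.08  2.24  1.48]
place 20 0.56 0 [-0.2   0.99  1.03 -0.08  2.08  1.49]
place 20 0.56 0.15 [-0.2   0.84  0.96 -0.09  2.29  1.46]
place 25 0.53 0 [-0.2   0.9   1.18 -0.06  1.93  1.5 ]
place 25 0.53 0.15 [-0.2   0.75  1.1  -0.07  2.16  1.48]
place 25 0.56 0 [-0.21  0.94  1.09 -0.07  1.99  1.49]
place 25 0.56 0.15 [-0.21  0.79  1.01 -0.08  2.21  1.47]
```

Run:
```python
from g import *; from kin import *
R=toolR(20.5,15);g=np.array([.505,.2078,.0758])
rel(R,g-.124*R[:,2])
d=pickle.load(open("cap0.pkl","rb"))
print(tri(d["top"],(296,50),d["scene"],(180,394)),tri(d["top"],(391,53),d["scene"],(297,380)))
```

```text
turn [ -0. -15.   0.] shift [-0.0066 -0.0081  0.0745] |w| 15.0 |s| 0.075
(array([ 0.75272487, -0.06185114,  0.16409204]), np.float64(0.18376864133054413)) (array([ 0.74770233, -0.05641099,  0.18789252]), np.float64(0.18543060566959638))
```

Emit:
{"fn": "move_arm", "kwargs": {"moves": [[0,-5,0,-0.002,-0.003,0.03,0.085],[0,-15,0,-0.007,-0.008,0.074,0.085],[0,-15,0,-0.007,-0.008,0.074,0.085],[0,-15,0,-0.007,-0.008,0.074,0.085],[0,-15,0,-0.007,-0.008,0.074,0.085]]}}

```text
time_s: 3.05
eef_pos: [0.4728, 0.196, 0.1962]
orientation: [-3.019, -0.547, -0.4]
contact_force: [-1.2, -0.1, 0.3]
finger_gap: 0.0853
```

Run:
```python
from g import *; from kin import *
o=st()
R=toolR(20.5,15);g=np.array([.505,.2078,.0758])
rel(R,g-.054*R[:,2])
d=pickle.load(open("cap0.pkl","rb"))
print(tri(d["top"],(296,50),d["scene"],(297,380)),tri(d["top"],(391,53),d["scene"],(180,394)))
c={n:manip.capture(n) for n in("wrist","top","scene")}
pickle.dump(c,open("cap1.pkl","wb"))
w=c["wrist"]["image"].copy()
for k in(0,.0575,.115):
    ax=np.array([-.905,-.335,.262]);X=np.array([.4919,.2029,.0796])-k*ax
    u=proj(c["wrist"],X);print(k,u);cv2.circle(w,tuple(int(round(t)) for t in u),3,(0,0,255),-1)
cv2.imwrite("pics/w1.png",w)
im=np.hstack([c["top"]["image"][60:260,100:400],c["scene"]["image"][160:360,250:550]]);cv2.imwrite("pics/ts1.png",im)
```

```text
3.05 q [0.239, 0.285, 1.994, 0.055, 0.602, 1.411] p [0.4728 0.196  0.1962] F [-1.2 -0.1  0.3] gap 0.0853
turn [-0.  -0.1  0. ] shift [0.0019 0.0003 0.0711] |w| 0.1 |s| 0.071
(array([0.76370736, 0.02986734, 0.05831458]), np.float64(0.011741862774261473)) (array([ 0.75860302, -0.16955103,  0.06252157]), np.float64(0.003905442069330054))
0 [280.02155269 252.86461693]
0.0575 [280.47306144 156.23421262]
0.115 [280.87594583  70.01023179]
```

View pics/w1.png

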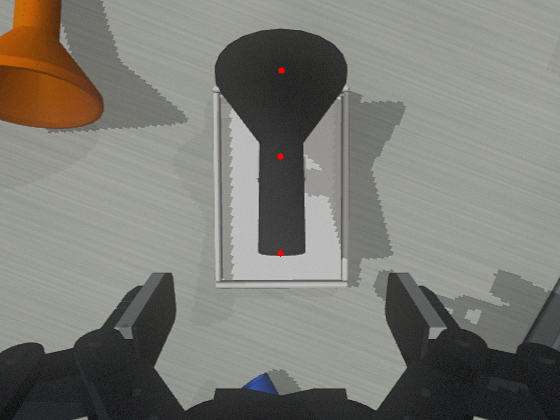

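View pics/ts1.png

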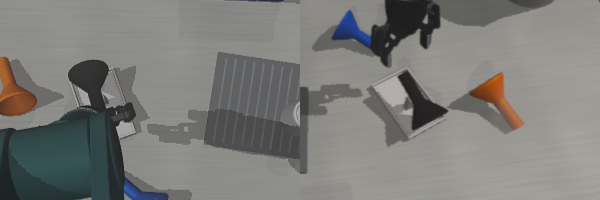

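Emit:
{"fn": "move_arm", "kwargs": {"moves": [[0,0,0,0.002,0,0.03,0.085],[0,0,0,0.002,0,0.055,0.085],[0,0,0,0.002,0,0.071,0.085],[0,0,0,0.002,0,0.071,0.085],[0,0,0,0.002,0,0.071,0.085]]}}

```text
time_s: 3.7
eef_pos: [0.4918, 0.2031, 0.1284]
orientation: [-3.02, -0.547, -0.399]
contact_force: [-0.8, 0.9, -0.2]
finger_gap: 0.0851
```

Run:
```python
from g import *
st()
cv2.imwrite("pics/w2.png",manip.capture("wrist")["image"])
```

```text
3.7 q [0.245, 0.43, 2.01, 0.069, 0.441, 1.399] p [0.4918 0.2031 0.1284] F [-0.8  0.9 -0.2] gap 0.0851
```

View pics/w2.png

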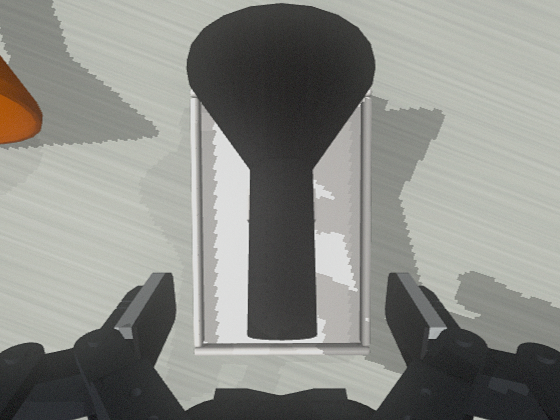

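Emit:
{"fn": "move_arm", "kwargs": {"moves": [[0,0,0,0,0,0,0.0],[0,0,0,0,0,0,0.0],[0,0,0,0,0,0,0.0],[0,0,0,0,0,0,0.0],[0,0,0,0,0,0,0.0],[0,0,0,0,0,0,0.0],[0,0,0,0,0,0,0.0]], "force": 70}}

```text
time_s: 4.45
eef_pos: [0.4923, 0.2033, 0.1276]
orientation: [-3.02, -0.547, -0.398]
contact_force: [-0.4, -1.7, 4.4]
finger_gap: 0.0249
```

Run:
```python
from g import *
o=st()
cv2.imwrite("pics/w3.png",manip.capture("wrist")["image"])
R0=Ro.from_rotvec(o["orientation"]).as_matrix(); print("up 0.12 in tool:",R0.T@[0,0,.12])
```

```text
4.45 q [0.245, 0.433, 2.009, 0.069, 0.44, 1.399] p [0.4923 0.2033 0.1276] F [-0.4 -1.7  4.4] gap 0.0249
up 0.12 in tool: [ 3.11211771e-02  1.16030477e-06 -1.15894229e-01]
```

View pics/w3.png

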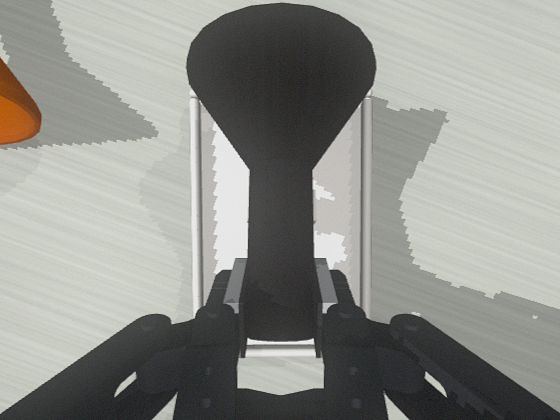

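Emit:
{"fn": "move_arm", "kwargs": {"moves": [[0,0,0,0.003,0,-0.01,0.0],[0,0,0,0.007,0,-0.025,0.0],[0,0,0,0.012,0,-0.045,0.0],[0,0,0,0.019,0,-0.07,0.0],[0,0,0,0.026,0,-0.095,0.0],[0,0,0,0.032,0,-0.12,0.0],[0,0,0,0.039,0,-0.145,0.0],[0,0,0,0.044,0,-0.165,0.0],[0,0,0,0.044,0,-0.165,0.0],[0,0,0,0.044,0,-0.165,0.0]]}}

```text
time_s: 5.5
eef_pos: [0.4915, 0.2032, 0.2981]
orientation: [-3.02, -0.547, -0.398]
contact_force: [0.0, -0.4, -1.4]
finger_gap: 0.0247
```

Run:
```python
from g import *; from kin import *
o=st()
c=manip.capture("scene");w=manip.capture("wrist")["image"]
cv2.imwrite("pics/s4.png",np.hstack([c["image"][60:380,200:500],w[:320,130:430]]))
P=np.load("P.npy"); print(fk(o["joint_positions"],P)[0])
# target: place
pl=np.array([.543,-.077])
q=o["joint_positions"]
for t,(x,y,z,ph) in enumerate([(.5,.15,.3,-20),(.53,.0,.3,-50),(.543,-.077,.2,-60),(.543,-.077,.11,-60)]):
    R=toolR(20.5,ph);p=np.array([x,y,z])-.054*R[:,2]
    s=ik(R,p,P,seeds=[q],n=0);q=s[0] if s else q;print(t,np.round(s,2),p); rel(R,p,o)
```

```text
5.5 q [0.245, 0.165, 1.832, 0.038, 0.885, 1.438] p [0.4915 0.2032 0.2981] F [ 0.  -0.4 -1.4] gap 0.0247
[0.49158291 0.20316012 0.29798232]
0 [[ 0.2   0.4   1.37 -0.06  1.71  1.41]] [0.51729948 0.15646801 0.3507434 ]
turn [ -0. -35.   0.] shift [ 0.0211  0.0528 -0.0489] |w| 35.0 |s| 0.075
1 [[ 0.03  0.69  1.11 -0.3   2.16  1.19]] [0.56874676 0.01448682 0.33471053]
turn [  0. -65.   0.] shift [ 0.0154  0.2038 -0.0338] |w| 65.0 |s| 0.207
2 [[-0.05  0.89  1.09 -0.41  2.13  1.13]] [ 0.58680382 -0.06062242  0.227     ]
turn [  0. -75.   0.] shift [-0.0216  0.2805  0.0678] |w| 75.0 |s| 0.289
3 [[-0.05  0.99  1.11 -0.39  2.02  1.18]] [ 0.58680382 -0.06062242  0.137     ]
turn [  0. -75.   0.] shift [-0.0448  0.2805  0.1547] |w| 75.0 |s| 0.323
```

View pics/s4.png

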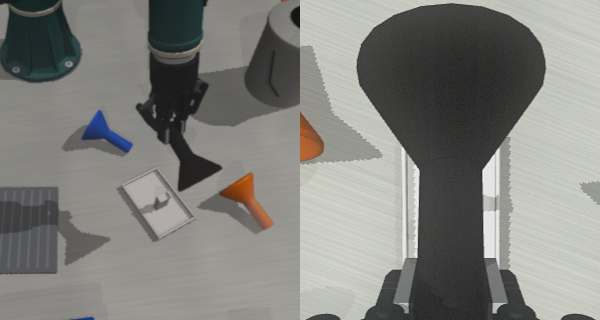

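Emit:
{"fn": "move_arm", "kwargs": {"moves": [[0,-7,0,0.005,0.01,-0.02,0.0],[0,-15,0,0.01,0.02,-0.035,0.0],[0,-23,0,0.015,0.03,-0.045,0.0],[0,-31,0,0.02,0.045,-0.05,0.0],[0,-39,0,0.02,0.07,-0.05,0.0],[0,-47,0,0.02,0.1,-0.045,0.0],[0,-55,0,0.02,0.14,-0.04,0.0],[0,-63,0,0.015,0.18,-0.035,0.0],[0,-65,0,0.015,0.204,-0.034,0.0],[0,-65,0,0.015,0.204,-0.034,0.0]]}}

```text
time_s: 6.6
eef_pos: [0.5697, 0.0112, 0.3303]
orientation: [2.672, 0.481, -1.257]
contact_force: [0.6, 0.4, -0.8]
finger_gap: 0.0245
```

Run:
```python
from g import *
o=st()
R=toolR(20.5,-60);p=np.array([.543,-.077,.20])-.054*R[:,2];rel(R,p,o)
```

```text
6.6 q [0.029, 0.701, 1.109, -0.302, 2.162, 1.185] p [0.5697 0.0112 0.3303] F [ 0.6  0.4 -0.8] gap 0.0245
turn [-0.2 -9.6 -0. ] shift [0.0738 0.0734 0.0727] |w| 9.6 |s| 0.127
```

Emit:
{"fn": "move_arm", "kwargs": {"moves": [[0,-4,0,0.02,0.02,0.02,0.0],[0,-8,0,0.04,0.04,0.04,0.0],[0,-9.6,0,0.06,0.06,0.06,0.0],[0,-9.6,0,0.074,0.073,0.073,0.0],[0,-9.6,0,0.074,0.073,0.073,0.0],[0,-9.6,0,0.074,0.073,0.073,0.0]]}}

```text
time_s: 7.2
eef_pos: [0.5864, -0.0565, 0.2318]
orientation: [2.542, 0.46, -1.455]
contact_force: [0.7, 0.7, 0.2]
finger_gap: 0.0246
```

Run:
```python
from g import *
o=st()
c={n:manip.capture(n) for n in("scene","top","wrist")};pickle.dump(c,open("cap5.pkl","wb"))
cv2.imwrite("pics/s5.png",cv2.resize(c["scene"]["image"][150:370,50:350],None,fx=2.5,fy=2.5))
cv2.imwrite("pics/t5.png",np.hstack([c["top"]["image"][60:360,180:560],c["wrist"]["image"][:300,80:480]]))
```

```text
7.2 q [-0.042, 0.88, 1.091, -0.408, 2.135, 1.132] p [ 0.5864 -0.0565  0.2318] F [0.7 0.7 0.2] gap 0.0246
```

View pics/s5.png

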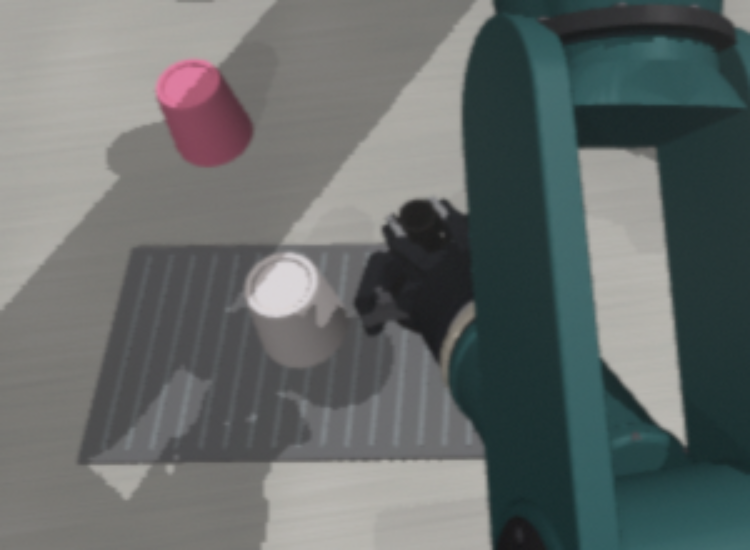

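View pics/t5.png

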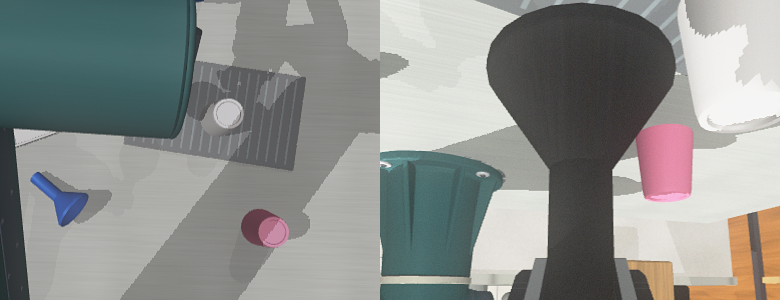

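```bash
cat >> g.py <<'E'
_R0=Ro.from_rotvec([-3.02,-.547,-.398]).as_matrix();_p0=np.array([.4923,.2033,.1276])
def funnel(o):
    ax=Ro.from_euler('zy',[20.4,15],degrees=True).apply([-1,0,0]); e=np.array([.4919,.2029,.0796]);m=e-.0575*ax
    R=Ro.from_rotvec(o["orientation"]).as_matrix()
    return o["eef_pos"]+R@_R0.T@(m-_p0), R@_R0.T@ax
E
python3 - <<'E'
from g import *
o=st();m,a=funnel(o);print(m,a,"tilt",np.degrees(np.arccos(a[2])))
c=pickle.load(open("cap5.pkl","rb"))["wrist"]
print([proj(c,m+k*a) for k in(-.0575,0,.0575)])
R=Ro.from_rotvec(o["orientation"]).as_matrix()
# correct tilt and go over target, mid height .0635+.03 
w=np.cross(a,[0,0,1]);Rc=Ro.from_rotvec(w).as_matrix()
tgt=np.array([.545,-.065,.0635+.012]); pn=tgt+Rc@(o["eef_pos"]-m); rel(Rc@R,pn,o)
print("down 10mm in tool",(Rc@R).T@[0,0,-.01])
E
```

```text
7.35 q [-0.041, 0.878, 1.09, -0.409, 2.135, 1.132] p [ 0.587  -0.0562  0.2332] F [-0.   0.8 -0.2] gap 0.0249
[ 0.54492633 -0.071756    0.16335605] [-0.02218601 -0.01664602  0.99961527] tilt 1.589383577836943
[array([277.29095625,  63.23284094]), array([278.21646492, 191.08983772]), array([279.2925204, 339.7445477])]
turn [-0.2 -1.5  0.4] shift [ 0.0789 -0.0069  0.0416] |w| 1.6 |s| 0.089
down 10mm in tool [ 8.74101572e-03 -8.81697167e-05  4.85663158e-03]
```

Emit:
{"fn": "move_arm", "kwargs": {"moves": [[0,-0.5,0,0.015,-0.003,0.008,0.0],[0,-1,0,0.03,-0.007,0.016,0.0],[0,-1.5,0,0.047,-0.007,0.025,0.0],[0,-1.5,0.4,0.063,-0.007,0.033,0.0],[0,-1.5,0.4,0.074,-0.007,0.039,0.0],[0,-1.5,0.4,0.079,-0.007,0.042,0.0],[0,-1.5,0.4,0.079,-0.007,0.042,0.0],[0,-1.5,0.4,0.079,-0.007,0.042,0.0]]}}

```text
time_s: 8.15
eef_pos: [0.5878, -0.0494, 0.1421]
orientation: [2.518, 0.446, -1.484]
contact_force: [0.0, -0.0, -0.1]
finger_gap: 0.0246
```

Run:
```python
from g import *
o=st();m,a=funnel(o);print(m,a,"tilt",np.degrees(np.arccos(a[2])))
c={n:manip.capture(n) for n in("scene","top","wrist")};pickle.dump(c,open("cap6.pkl","wb"))
cv2.imwrite("pics/s6.png",np.hstack([c["scene"]["image"][180:380,50:350],c["wrist"]["image"][:200,80:480]]))
```

```text
8.15 q [-0.032, 0.993, 1.099, -0.384, 2.051, 1.198] p [ 0.5878 -0.0494  0.1421] F [ 0.  -0.  -0.1] gap 0.0246
[ 0.54390407 -0.06585674  0.07361203] [ 0.00329642 -0.00145722  0.99999351] tilt 0.20650304719402782
```

View pics/s6.png

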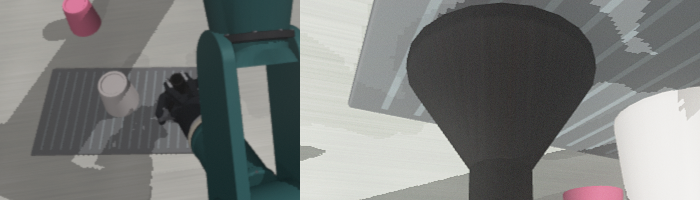

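Emit:
{"fn": "move_arm", "kwargs": {"moves": [[0,0,0,0.0026,0,0.0015,0.0],[0,0,0,0.0052,0,0.003,0.0],[0,0,0,0.007,0,0.004,0.0],[0,0,0,0.007,0,0.004,0.0]]}}

```text
time_s: 8.7
eef_pos: [0.5872, -0.0495, 0.1347]
orientation: [2.516, 0.446, -1.486]
contact_force: [0.5, 0.4, 5.5]
finger_gap: 0.0249
```

Emit:
{"fn": "move_arm", "kwargs": {"moves": [[0,0,0,0.001,0,0.0005,0.0],[0,0,0,0.002,0,0.001,0.0],[0,0,0,0.002,0,0.001,0.0]]}}

```text
time_s: 9.0
eef_pos: [0.587, -0.0495, 0.1343]
orientation: [2.514, 0.444, -1.489]
contact_force: [-1.1, -0.1, 13.7]
finger_gap: 0.0245
```

Run:
```python
from g import *
o=st();m,a=funnel(o);print(m,np.degrees(np.arccos(a[2])))
```

```text
9.0 q [-0.031, 1.003, 1.1, -0.384, 2.044, 1.203] p [ 0.587  -0.0495  0.1343] F [-1.1 -0.1 13.7] gap 0.0245
[ 0.54285875 -0.06610973  0.0660295 ] 0.4153225708034189
```

Emit:
{"fn": "move_arm", "kwargs": {"moves": [[0,0,0,-0.001,0,-0.0005,0.0],[0,0,0,-0.0015,0,-0.0008,0.0],[0,0,0,-0.0015,0,-0.0008,0.0]]}}

```text
time_s: 9.3
eef_pos: [0.5873, -0.0494, 0.1347]
orientation: [2.516, 0.445, -1.486]
contact_force: [0.5, -0.5, 6.6]
finger_gap: 0.0242
```

Emit:
{"fn": "move_arm", "kwargs": {"moves": [[0,0,0,0,0,0,0.03],[0,0,0,0,0,0,0.036],[0,0,0,0,0,0,0.044],[0,0,0,0,0,0,0.055],[0,0,0,0,0,0,0.06],[0,0,0,0,0,0,0.06]], "force": 20}}

```text
time_s: 9.9
eef_pos: [0.5876, -0.0493, 0.1331]
orientation: [2.518, 0.447, -1.485]
contact_force: [-0.4, -0.3, -0.2]
finger_gap: 0.0602
```

Run:
```python
from g import *
o=st()
c=manip.capture("wrist");cv2.imwrite("pics/w7.png",c["image"])
```

```text
9.9 q [-0.031, 1.003, 1.1, -0.382, 2.04, 1.202] p [ 0.5876 -0.0493  0.1331] F [-0.4 -0.3 -0.2] gap 0.0602
```

View pics/w7.png

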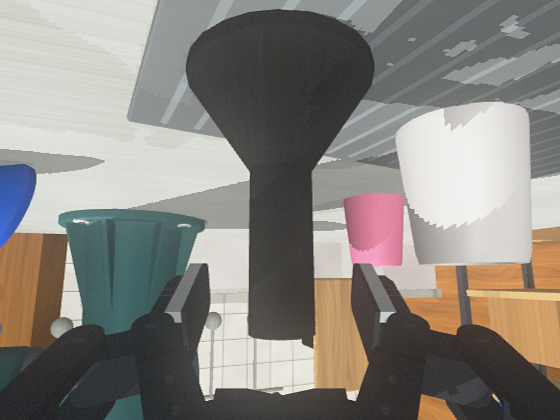

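Emit:
{"fn": "move_arm", "kwargs": {"moves": [[0,0,0,0,0,-0.01,0.06],[0,0,0,0,0,-0.03,0.06],[0,0,0,0,0,-0.055,0.06],[0,0,0,0,0,-0.08,0.06],[0,0,0,-0.03,0,-0.1,0.06],[0,0,0,-0.06,0,-0.12,0.06],[0,0,0,-0.08,0,-0.12,0.06],[0,0,0,-0.08,0,-0.12,0.06]]}}

```text
time_s: 10.75
eef_pos: [0.6504, -0.0254, 0.2649]
orientation: [2.521, 0.445, -1.477]
contact_force: [0.7, -0.0, 0.3]
finger_gap: 0.06
```

Run:
```python
from g import *
o=st()
c={n:manip.capture(n) for n in("scene","top","wrist")};pickle.dump(c,open("cap8.pkl","wb"))
cv2.imwrite("pics/w8.png",c["wrist"]["image"])
cv2.imwrite("pics/st8.png",np.hstack([c["scene"]["image"][150:400,50:400],c["top"]["image"][60:310,180:560]]))
```

```text
10.75 q [-0.002, 0.955, 0.846, -0.437, 2.324, 1.089] p [ 0.6504 -0.0254  0.2649] F [ 0.7 -0.   0.3] gap 0.06
```

View pics/w8.png

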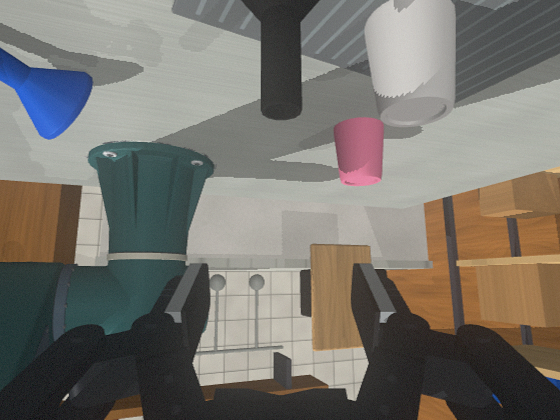

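View pics/st8.png

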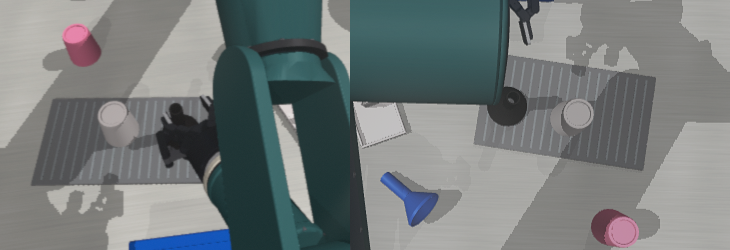

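Emit:
{"fn": "move_arm", "kwargs": {"moves": [[0,0,0,-0.04,0,0,0.06],[0,0,0,-0.06,-0.04,0,0.06],[0,5,0,-0.06,-0.09,0,0.06],[0,10,0,-0.06,-0.14,0,0.06],[0,10,0,-0.06,-0.19,0,0.06],[0,10,0,-0.06,-0.24,0,0.06],[0,10,0,-0.06,-0.29,0,0.06],[0,10,0,-0.06,-0.3,0,0.06],[0,10,0,-0.06,-0.3,0,0.06]]}}

```text
time_s: 11.8
eef_pos: [0.5171, 0.2476, 0.3105]
orientation: [2.655, 0.477, -1.272]
contact_force: [0.1, 0.3, -0.3]
finger_gap: 0.0598
```

Run:
```python
from g import *
o=st()
c={n:manip.capture(n) for n in("scene","top")};pickle.dump(c,open("cap9.pkl","wb"))
cv2.imwrite("pics/s9.png",cv2.resize(c["scene"]["image"][200:350,80:310],None,fx=3.3,fy=3.3,interpolation=2))
cv2.imwrite("pics/t9.png",cv2.resize(c["top"]["image"][100:240,290:500],None,fx=3.6,fy=3.6,interpolation=2))
```

```text
11.8 q [0.337, 0.742, 1.085, -0.025, 2.208, 1.547] p [0.5171 0.2476 0.3105] F [ 0.1  0.3 -0.3] gap 0.0598
```

View pics/s9.png

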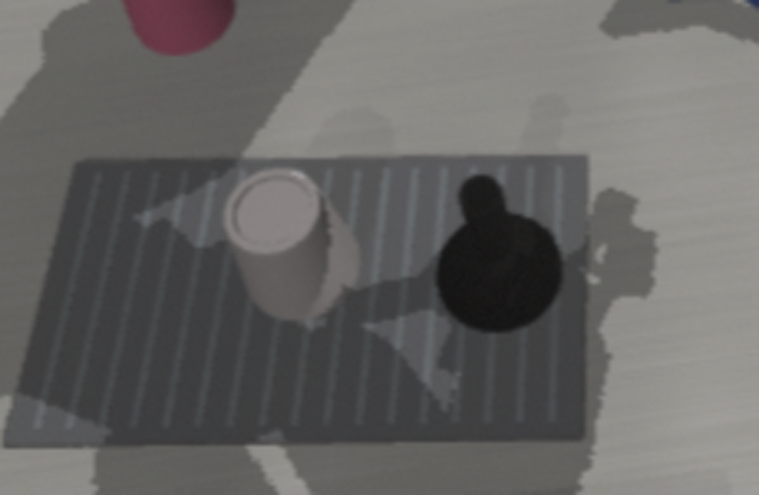

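View pics/t9.png

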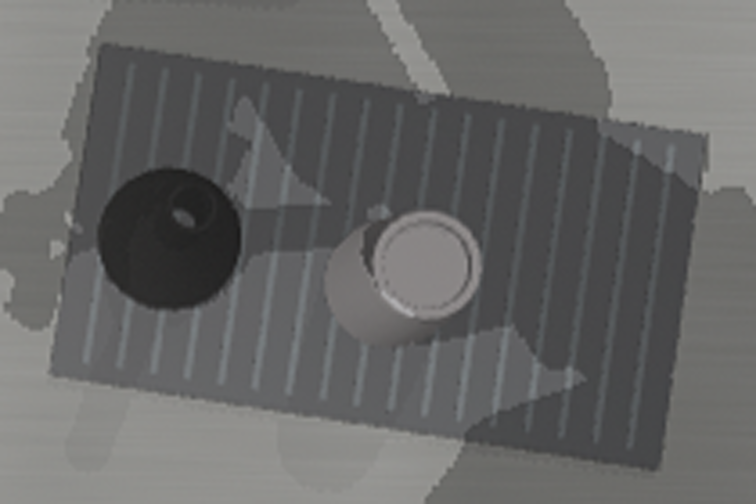

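Run:
```python
from h import *
c=pickle.load(open("cap9.pkl","rb"));c0=pickle.load(open("cap0.pkl","rb"));T=c["top"];S=c["scene"]
tt=lambda p:(p[0]/3.6+290-.4,p[1]/3.6+100-.4); ss=lambda p:(p[0]/3.3+80-.4,p[1]/3.3+200-.4)
b=plane(T,*tt((169.5,238.5)),.006);e=plane(T,*tt((189,206)),.121);print("T base",b,"spout",e)
b2=plane(S,*ss((499,271)),.006);e2=plane(S,*ss((482,191)),.121);print("S base",b2,"spout",e2)
for x,y in((b,e),(b2,e2)):print("tilt",np.degrees(np.arctan2(np.linalg.norm((y-x)[:2]),.115)))
C=np.array([.529,-.191]);yy=np.array([.122,.992]);xx=np.array([.992,-.122])
print("mat xy",[( (q[:2]-C)@xx,(q[:2]-C)@yy) for q in(b,e,b2)],"dist cup",np.linalg.norm(b[:2]-[.510,-.197]))
# cup shift
for n in("top","scene"):
    r=(slice(140,215),slice(365,450)) if n=="top" else (slice(235,305),slice(135,200))
    f=lambda k:cv2.moments(((k[n]["image"].max(2)>118)).astype(np.uint8)[r],True)
    for k in(c0,c):m=f(k);print(n,m["m00"],m["m10"]/m["m00"],m["m01"]/m["m00"])
```

```text
T base [ 0.53547955 -0.06878143  0.006     ] spout [ 0.53547208 -0.0666192   0.121     ]
S base [ 0.53363366 -0.06990828  0.006     ] spout [ 0.53352179 -0.06835605  0.121     ]
tilt 1.0771542284631608
tilt 0.7753146095964634
mat xy [(np.float64(-0.008482953097224223), np.float64(0.12203133045511481)), (np.float64(-0.008754150170800779), np.float64(0.12417535087013078)), (np.float64(-0.010176600544948497), np.float64(0.12068829739752181))] dist cup 0.1307257058121796
top 685.0 43.06861313868613 33.372262773722625
top 915.0 39.75081967213115 39.554098360655736
scene 1389.0 29.68394528437725 15.663066954643629
scene 1075.0 35.031627906976745 17.322790697674417
```

```bash
python3 -c "
from workcell import manip
print(manip.close_job())"
```

```text
the job is handed in; nothing more can be done
None
```

I took the black funnel out of the spoon rest by its spout and turned it mouth down. I then lowered it onto the free end of the mat until the wrist felt contact (about 14 N), eased off and let go. The arm then backed away, and I handed the job in shortly after 11.8 s.

**Last checks, top and scene cameras:**
- **Funnel upright:** the spout is about 1° off vertical.
- **Position on the mat:** the centre is about (-0.009, +0.122) m in the mat frame, so the whole rim is on the mat.
- **Distance to the beaker:** about 0.13 m centre to centre.
- **Beaker:** its rim, read by eye, sits at the same top-camera pixel as at the start, about (408, 173). An automatic brightness-centroid check did not confirm this. It shifted by 3–6 pixels, which I put down to the arm's shadow changing on the beaker, and I relied on the rim reading.
- **Gripper:** it was open and touching nothing.

**One disagreement:** the final funnel position was about 8–10 mm from where the arm's pose put it just before release. I did not find out why, but it is well inside the limits.

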